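Slide a test tile along its ledge for dipping

ROBOT

A 6-joint arm with a two-finger parallel gripper is mounted at the origin on the work surface; the furniture and walls round the work are solid. World frame = base frame: x ahead of the robot, y to its left, z up, the work surface at z = 0. Lengths are in m, angles in rad, forces in N, time in s.
With the tool pointing down it reaches from about 0.35 to 0.975 m from the base axis. Payload 4.9 kg.
Tool frame: the origin (TCP) lies on the mounting face of the last link; the fingertips stand 173 mm ahead of it and the grasp point (between the pads) lies 155 mm ahead of it (tcp_to_grasp is the distance from the TCP to the grasp point, in m); z points along the fingers, y is the line along which they close (so a half turn about z gives the same grasp; the last joint's range is limited). The gripper opens to 85 mm and grips with 20 to 120 N. Pads are 22 mm wide; open, the fingers measure 114 mm over their backs; the gripper's body (76 mm by 85 mm) begins 54 mm behind the grasp point. The pads swing forward as they close: fully open they stand 13 mm farther back than shut.
Start: joints at [-1.403, 0.053, 1.613, -0, 1.476, -0.119], TCP at [0.177, -0.599, 0.405] pointing down, gripper open.
Joint ranges: [-3.01, 3.01], [-1.01, 2.22], [0.06, 2.58], [-1.02, 4.17], [0.09, 2.62], [-3.14, 3.14]. Speed limits (rad/s): [2.57, 2.57, 3.14, 3.14, 3.14, 3.14].

INTERFACE

Orientations are given as a rotation vector (axis times angle).
In Python, from station import get_obs, get_image, calibration, finish_job, tcp_to_grasp gives the robot as it stands. The module is installed in compiled form; this text tells all that it offers.
- The arm moves only by the tool arm_command, never from a script. Its argument "plan" is a list that holds one entry, the list of rows, each a list of 6 numbers: the shift along the tool's x, y, z in cm, then the turn, a rotation vector about the tool's x, y, z in rad. A call has 1 to 12 rows; each row is the pose to reach, as a shift and turn from the pose commanded when the call began, along the tool's axes at that moment; what a row does not reach only later rows make up. A row lasts 1/12 s, in which the tool goes at most 41.7 mm and 7.16 degrees, less where a joint would pass 70% of its speed; a pose out of reach is approached as far as the arm can. A call with a gripper value outside its range is refused whole. "gripper" is the closure, from -1 (fully open) to 1 (shut), set as the call begins (left out, the last holds). The fingers move at their own pace and stop on an object; "force" is the grip in N (left out, the last holds). Time passes only in rows, so rows that repeat a pose let the fingers close. It gives the time, the measured TCP pose, the force, the opening and the grip force at its end, in the units of the state.
- get_obs(): the state, without advancing time (a new reading comes with each control period).
- get_image(name): name is "side" or "top" or "wrist"; returns (picture, depth): 480x640x3 uint8, blue, green, red; 480x640 float32, m along the optical axis (not along the pixel's ray), 0 where there is no reading.
- calibration(name): a dict with "fx", "fy", "cx", "cy" (pixels), "dist" ([k1, k2, p1, p2, k3] as OpenCV has them; the pictures are not rectified), "pose" (4x4, takes a point from camera to world coordinates). Camera axes: x right, y up, looking along -z (the intrinsics and any distortion apply to the point x, -y, -z); pixel columns grow to the right and rows downward; lengths in m; the calibration is good to about 2 mm. A picture is of the moment at which its call begins: read the wrist's pose just before it. calibration takes no time and is no camera call; for the wrist camera it gives the pose at the moment of the call.
- finish_job(): hands the job in; it is judged then, once.
The state is a dict: "t": time; "q": joint angles; "dq": joint speeds; "effort": joint torques, N m; "tool_pos": TCP position; "tool_rot": TCP orientation; "contact_force": force on the tool from outside, world axes, zero at the start; "wrist_torque": the same for the moment, N m; "opening": finger opening in m; "grip_force": force on a finger pad.
Only numpy, scipy, OpenCV 4.12 (cv2) and the standard library are available. Lean on these libraries where they do the work, as an engineer would, in place of code of your own. Each camera call takes 0.05 s, during which the arm holds its last target. There are 200 camera calls.

TASK

Get the clay tile on the low wooden ledge ready for dipping: push it back so that it lies flush along the ledge's back rail, and push it along the rail towards the open slip tub until about a third of its length (4 cm) hangs out over that end of the ledge. Only push or slide it with closed or open fingers: never pick it up, tip it or let it fall, and leave everything else where it stands.

Things in the scene. Friction and masses are not known exactly. Their poses are not given: they have to be found in the camera images.
- ledge: Fixed wooden ledge: board 170 mm deep (x), 320 mm long (y), flat top 50 mm above the table. Origin on the table under its centre; y runs along it, x points from the open front edge (x=-85) to the back, away from the robot within 0.25 rad. A rail 15 mm thick along the whole back edge: inner face at x=+70 mm, top 14 mm above the board. Both ends (y=-160, y=+160) are open.
- tile: Loose flat terracotta tile 90 (x) by 120 (y) by 10 mm thick, about 0.2 kg, two small holes near its +y end. Origin at the centre of its underside, z up. Lies on the ledge near the middle, long side along it within 0.2 rad. Flush at the rail its origin is at ledge x=+25 mm; hanging out more than half, it falls.
- slip_jar: White open tub 125 mm across and 104 mm high, half full of red slip, standing on the table some 65 mm clear of one end of the ledge (either end). Origin at the centre of its underside. Not to be moved.
- water_bowl: Grey-blue glazed bowl 112 mm across and 50 mm high, standing on the table off the ledge's other end. Origin at the centre of its underside. Not to be moved.
- glaze_jar: Screw-cap glaze jar 47 mm across and 60 mm high, standing on the table behind the ledge. Origin at the centre of its underside. Not to be moved.
- stamp: Small turned wooden stamp 26 mm across and 67 mm high, standing on the table behind the ledge. Origin at the centre of its underside. Not to be moved.
- rib: Flat wooden rib 44 x 110 x 8 mm lying on the table in front of the ledge. Origin at the centre of its underside. Not to be moved.
Mind the look-alikes: they are no part of the job. What is shaped like the tile but yellow is not meant.

How it is judged:
By the outcome, as a careful person would: the job done as asked, in the order asked, and still so for the second after the job is handed in, with the robot touching nothing.
It also fails if it takes over 58 s, if anything falls off the work surface, if the arm or the gripper's body presses on something with over 40 N, if the wrist force passes 120 N, or if a joint passes its speed limit or range.

## Working session

There is one attempt and no reset: what is moved stays moved. The work goes in short steps, Python scripts to look and compute and a tool call to move; the robot and the scene stay as the last step left them, time stands still between calls to the robot, and variables do not carry over. Pictures are saved under pics/ and viewed, at most 10 in all, crops included, and the job is handed in when it is done.

Besides the shell and the picture viewer there is one more tool, called as a command line: name --argument value ..., lists and objects as JSON in quotes. arm_command: Moves the arm, as the interface text tells. Its arguments: {"type":"object","properties":{"plan":{"type":"array"},"gripper":{"type":"number"},"force":{"type":"number"}},"required":["plan"]}

```bash
mkdir -p pics; cat > h.py <<'E'
import numpy as np, cv2
from station import *
def world(cam, px, depth=None, z=None, cal=None):
    c=cal or calibration(cam); K=np.array([[c['fx'],0,c['cx']],[0,c['fy'],c['cy']],[0,0,1.]])
    P=np.array(c['pose']); px=np.array(px,float).reshape(-1,1,2)
    n=cv2.undistortPoints(px,K,np.array(c['dist'],float)).reshape(-1,2)
    r=np.c_[n[:,0],-n[:,1],-np.ones(len(n))]
    if z is None: return (r*np.array(depth).reshape(-1,1))@P[:3,:3].T+P[:3,3]
    d=r@P[:3,:3].T; return P[:3,3]+d*((z-P[2,3])/d[:,2])[:,None]
E
python3 - <<'E'
from h import *
for n in('top','side'):
    im,d=get_image(n); cv2.imwrite(f'pics/{n}0.png',im); np.save(f'{n}0.npy',d); print(np.array(calibration(n)['pose']).round(3))
o=get_obs(); print(o)
E
```

```text
[[ 0.013  0.99  -0.138  0.392]
 [-1.     0.016  0.025  0.007]
 [ 0.027  0.138  0.99   1.421]
 [ 0.     0.     0.     1.   ]]
[[ 0.994  0.069 -0.087  0.494]
 [-0.108  0.416 -0.903 -0.936]
 [-0.026  0.907  0.421  0.514]
 [ 0.     0.     0.     1.   ]]
{'t': 0.1, 'q': array([-1.40300963e+00,  5.33138065e-02,  1.61409890e+00, -1.10272328e-05,
        1.47598560e+00, -1.18969263e-01]), 'dq': array([-0.00010577, -0.00193603, -0.00333369, -0.00243241, -0.00099739,
        0.00018589]), 'effort': array([ 1.20658031e-03, -3.94902921e+01, -3.71361673e+01,  8.04047772e-06,
        3.95169365e-03, -4.49826842e-06]), 'tool_pos': array([ 0.17675637, -0.59925143,  0.40360595]), 'tool_rot': array([-3.10757012e+00, -4.48637256e-01,  8.64115477e-05]), 'contact_force': array([-0.23007995, -0.58425966, -0.1291489 ]), 'wrist_torque': array([-0.02996789, -0.04648842,  0.00249063]), 'grip_force': 0.0, 'opening': 0.08550347307079462}
```

View pics/top0.png

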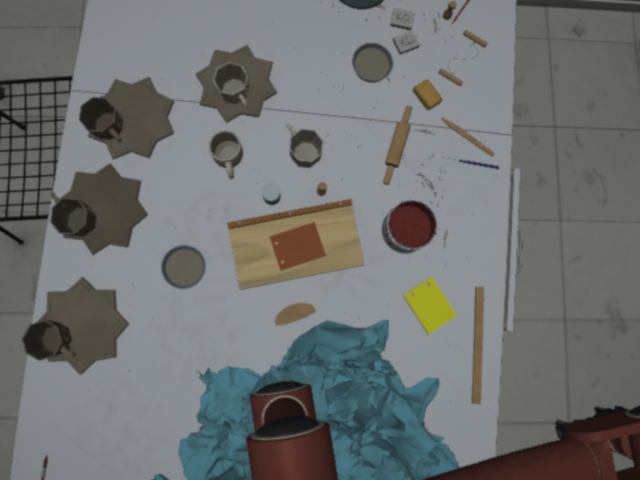

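View pics/side0.png

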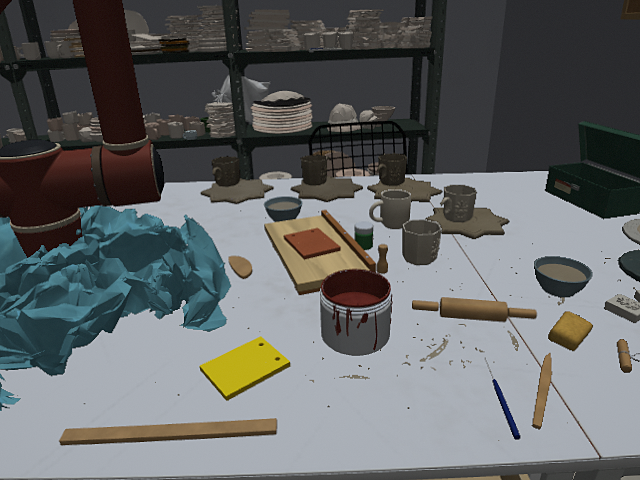

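The top picture shows the ledge (corners about (229,224), (352,203), (363,265), (240,288)), the terracotta tile at about (299,246) and the slip tub at (411,226), off the ledge's right (-y) end. I'll enlarge it to read the corners.

```bash
python3 - <<'E'
import cv2
im=cv2.imread('pics/top0.png')[190:300,220:370]
cv2.imwrite('pics/crop0.png',cv2.resize(im,None,fx=5.3333,fy=5.3333,interpolation=cv2.INTER_CUBIC))
E
```

```text
(no output)
```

View pics/crop0.png

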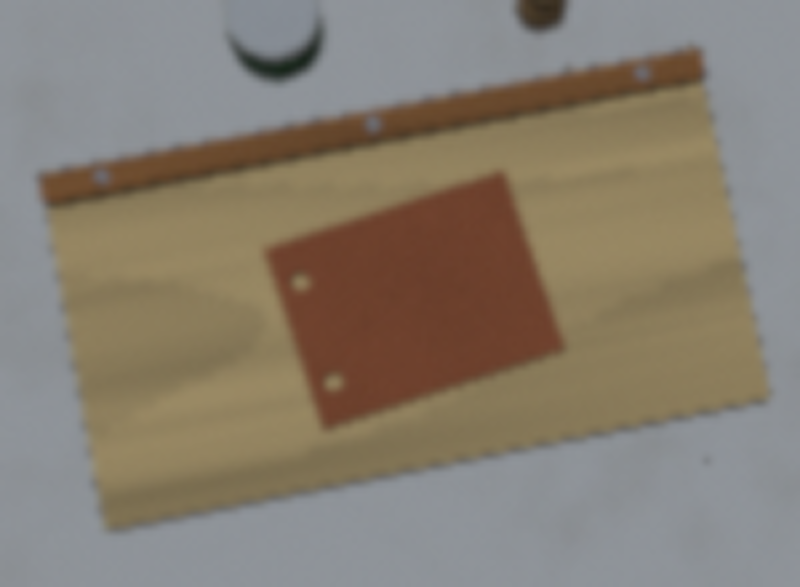

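The enlarged crop shows the tile corners at (265,247), (505,171), (565,350), (325,430). The rail's back corners are (40,175) and (702,47). The board's front corners are (108,530) and (770,400).

```bash
cat >> h.py <<'E'
def fit(L,W):  # rigid 2D: W = R L + t
    L=np.array(L,float);W=np.array(W,float)[:,:2];a=L-L.mean(0);b=W-W.mean(0)
    th=np.arctan2((a[:,0]*b[:,1]-a[:,1]*b[:,0]).sum(),(a*b).sum())
    R=np.array([[np.cos(th),-np.sin(th)],[np.sin(th),np.cos(th)]]);t=W.mean(0)-R@L.mean(0)
    return th,t,np.linalg.norm(L@R.T+t-W,axis=1)
E
python3 - <<'E'
from h import *
s=lambda p:np.array(p)/5.3333+[220-.4,190-.4]
r=world('top',s([(40,175),(702,47)]),z=.064); f=world('top',s([(108,530),(770,400)]),z=.05)
th,t,e=fit([(.085,.16),(.085,-.16),(-.085,.16),(-.085,-.16)],np.r_[r,f]); print('ledge',th,t,e)
w=world('top',s([(265,247),(505,171),(565,350),(325,430)]),z=.06)
h,u,e=fit([(.045,.06),(.045,-.06),(-.045,-.06),(-.045,.06)],w); print('tile',h,u,e)
R=np.array([[np.cos(th),-np.sin(th)],[np.sin(th),np.cos(th)]])
print('tile in ledge',(u-t)@R,h-th, 'corners',(w[:,:2]-t)@R)
d=np.load('top0.npy'); 
p=s([(400,300),(200,320),(650,300)]).round().astype(int); print('depth chk',world('top',p,[d[y,x] for x,y in p]))
tub=world('top',[(411,221)],z=.104)[0,:2];print('tub',tub,(tub-t)@R)
gj=world('top',[(271,192),(322,187)],z=.06)[:,:2]; print('jar,stamp ledge',(gj-t)@R)
o=get_obs();from scipy.spatial.transform import Rotation as Q;print(Q.from_rotvec(o['tool_rot']).as_matrix().round(4))
# goal ledge frame tool: candidates
print('R',R)
E
```

```text
ledge 0.2095432296251268 [0.56936285 0.011804  ] [0.00121047 0.00050477 0.00141722 0.00184677]
tile 0.3331537309610067 [0.56341134 0.00771194] [0.00074776 0.00075782 0.00084089 0.00094667]
tile in ledge [-0.00667254 -0.00276456] 0.12361050133587989 corners [[ 0.03106741  0.06175347]
 [ 0.04500599 -0.05610041]
 [-0.04379475 -0.06702537]
 [-0.05896879  0.05031406]]
depth chk [[ 0.56333821  0.01386163  0.053125  ]
 [ 0.55214083  0.10929228  0.04917265]
 [ 0.56529206 -0.10208143  0.05240476]]
tub [ 0.62339758 -0.27003599] [-0.00577365 -0.28691497]
jar,stamp ledge [[ 0.14079748  0.03671856]
 [ 0.12898441 -0.09293904]]
[[ 9.592e-01  2.828e-01 -3.000e-04]
 [ 2.828e-01 -9.592e-01  1.800e-03]
 [ 2.000e-04 -1.800e-03 -1.000e+00]]
R [[ 0.97812603 -0.20801314]
 [ 0.20801314  0.97812603]]
```

```bash
cat >> h.py <<'E'
from scipy.spatial.transform import Rotation as Q
TH,T=0.2095,np.array([.5694,.0118])
RL=np.array([[np.cos(TH),-np.sin(TH)],[np.sin(TH),np.cos(TH)]])
def row(lx,ly,z,yaw=TH):
    o=get_obs(); C=Q.from_rotvec(o['tool_rot']); p=np.r_[T+RL@[lx,ly],z]
    D=Q.from_matrix(np.c_[[np.cos(yaw),np.sin(yaw),0],[np.sin(yaw),-np.cos(yaw),0],[0,0,-1]])
    return np.r_[100*C.inv().apply(p-o['tool_pos']),(C.inv()*D).as_rotvec()].round(3)
def where():
    o=get_obs(); return o['t'],((o['tool_pos'][:2]-T)@RL).round(4),o['tool_pos'][2].round(4),RL.T@o['contact_force'][:2],o['contact_force'][2]
E
python3 -c "
from h import *
print(row(-.08,-.003,.39),row(-.08,-.003,.24),where())"
```

```text
[ 4.6945e+01 -4.7820e+01  1.4560e+00 -2.0000e-03 -0.0000e+00  7.7000e-02] [ 4.6942e+01 -4.7793e+01  1.6456e+01 -2.0000e-03 -0.0000e+00  7.7000e-02] (0.1, array([-0.5111, -0.516 ]), np.float64(0.4036), array([-0.34655824, -0.52363491]), np.float64(-0.12914889741606433))
```

arm_command --plan '[[[46.94,-47.82,1.5,-0.002,0,0.077],[46.94,-47.82,1.5,-0.002,0,0.077],[46.94,-47.82,1.5,-0.002,0,0.077],[46.94,-47.82,1.5,-0.002,0,0.077],[46.94,-47.82,1.5,-0.002,0,0.077],[46.94,-47.82,1.5,-0.002,0,0.077],[46.94,-47.82,1.5,-0.002,0,0.077],[46.94,-47.82,1.5,-0.002,0,0.077],[46.94,-47.82,1.5,-0.002,0,0.077],[46.94,-47.82,1.5,-0.002,0,0.077],[46.94,-47.82,1.5,-0.002,0,0.077],[46.94,-47.82,1.5,-0.002,0,0.077]]]' --gripper -1

```text
t: 1.1
tool_pos: [0.412, -0.1561, 0.3932]
tool_rot: [3.122, 0.328, 0.001]
contact_force: [-0.0, -0.1, -0.5]
opening: 0.0854
grip_force: 0.0
```

```bash
python3 -c "
from h import *
print(row(-.08,-.003,.39),where())"
```

```text
[ 1.0892e+01 -1.2853e+01  2.9700e-01  2.0000e-03 -0.0000e+00 -0.0000e+00] (1.1, array([-0.1889, -0.1315]), np.float64(0.3932), array([-0.04064819, -0.08535341]), np.float64(-0.4737376957256254))
```

arm_command --plan '[[[10.9,-12.85,0.3,0.002,0,0],[10.9,-12.85,0.3,0.002,0,0],[10.9,-12.85,0.3,0.002,0,0],[10.9,-12.85,0.3,0.002,0,0],[10.9,-12.85,0.3,0.002,0,0],[10.9,-12.85,0.3,0.002,0,0],[10.9,-12.85,0.3,0.002,0,0]]]'

```text
t: 1.68
tool_pos: [0.4914, -0.0097, 0.3897]
tool_rot: [3.124, 0.33, -0.002]
contact_force: [0.2, -0.3, 0.3]
opening: 0.0856
grip_force: 0.0
```

```bash
python3 -c "
from h import *
print(row(-.081,-.003,.24),where())
im,d=get_image('wrist');cv2.imwrite('pics/w1.png',im);np.save('w1.npy',d);print(calibration('wrist'))"
```

```text
[-8.0000e-03 -1.8700e-01  1.4972e+01  0.0000e+00  1.0000e-03  1.0000e-03] (1.6833, array([-0.0807, -0.0049]), np.float64(0.3897), array([ 0.144789  , -0.38712034]), np.float64(0.27440184920435484))
{'fx': 377.77525855816236, 'fy': 377.77525855816236, 'cx': 315.06228841597084, 'cy': 244.37494434274743, 'dist': array([0.01978364, 0.        , 0.        , 0.        , 0.        ]), 'pose': array([[ 2.06864460e-01,  9.30661887e-01,  3.01787256e-01,
         5.68396929e-01],
       [-9.78369585e-01,  1.96847640e-01,  6.35921497e-02,
         5.30227476e-03],
       [-2.23319133e-04, -3.08414428e-01,  9.51252065e-01,
         3.57772064e-01],
       [ 0.00000000e+00,  0.00000000e+00,  0.00000000e+00,
         1.00000000e+00]])}
```

View pics/w1.png

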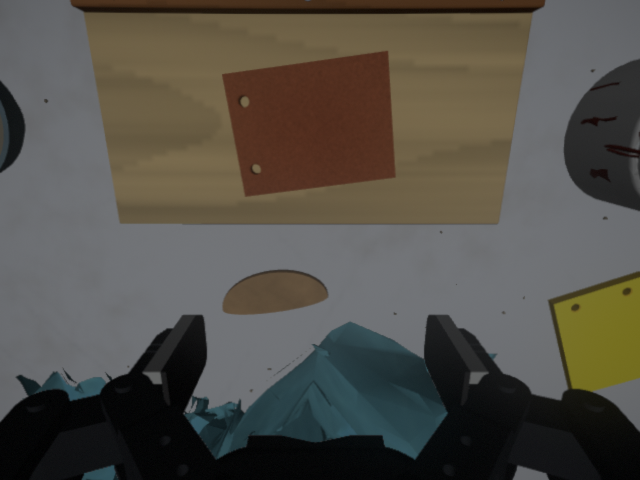

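The wrist picture shows the ledge's front edge level, from (120,223) to (498,223). The tile corners are (223,74), (388,51), (396,178), (245,196), and the open finger tips end near (193,316) and (438,316).

```bash
python3 - <<'E'
from h import *
f=world('wrist',[(120,223.5),(498,223.5)],z=.05)[:,:2]; print('front ledge',(f-T)@RL)
r=world('wrist',[(88,12),(532,12)],z=.05)[:,:2]; print('rail foot',(r-T)@RL)
w=world('wrist',[(223,74),(388,51),(396,178),(245,196)],z=.06)[:,:2]; print('tile',(w-T)@RL)
d=np.load('w1.npy'); o=get_obs();C=Q.from_rotvec(o['tool_rot'])
ys,xs=np.mgrid[300:400,150:480]; m=(d[300:400,150:480]>0)&(d[300:400,150:480]<.2)
p=world('wrist',np.c_[xs[m],ys[m]],d[300:400,150:480][m]); q=C.inv().apply(p-o['tool_pos'])
for s in(-1,1):
    k=q[q[:,1]*s>0]; k2=k[k[:,2]>k[:,2].max()-.012]
    print(s,len(k),'max',k.max(0),'tip region',k2.min(0),k2.max(0))
E
```

```text
front ledge [[-0.0835746   0.15730631]
 [-0.08390266 -0.15918703]]
rail foot [[ 0.07045588  0.15409006]
 [ 0.07016875 -0.15930515]]
tile [[ 0.03010007  0.06014173]
 [ 0.04481163 -0.05770801]
 [-0.04432186 -0.06939127]
 [-0.05839531  0.04967235]]
-1 3959 max [ 0.01291693 -0.03801407  0.16205509] tip region [-0.01125077 -0.05601037  0.15005636] [ 0.01190849 -0.04167652  0.16205509]
1 3906 max [0.01285431 0.05724648 0.16214996] tip region [-0.01142935  0.04267403  0.15015128] [0.01142877 0.05637958 0.16214996]
```

arm_command --plan '[[[0,0,4,0,0.001,0.001],[0,0,8,0,0.001,0.001],[0,0,12,0,0.001,0.001],[0,0,15,0,0.001,0.001],[0,0,16.5,0,0.001,0.001],[0,0,17,0,0.001,0.001],[0,0,17.2,0,0.001,0.001],[0,0,17.4,0,0.001,0.001],[0,0,17.4,0,0.001,0.001]]]'

```text
t: 2.48
tool_pos: [0.4923, -0.0106, 0.2178]
tool_rot: [3.124, 0.326, 0.006]
contact_force: [0.8, 0.4, 0.6]
opening: 0.0851
grip_force: 0.0
```

```bash
python3 -c "
from h import *
print(row(-.042,-.005,.2155),where())"
```

```text
[ 3.807e+00 -8.900e-02  2.440e-01  1.000e-03 -4.000e-03 -2.000e-03] (2.4833, array([-0.0801, -0.0058]), np.float64(0.2178), array([0.84202615, 0.23882649]), np.float64(0.6113701111925026))
```

arm_command --plan '[[[0,0,0,0,0,0],[0.3,-0.02,0,0,0,0],[0.6,-0.05,0,0,0,0],[0.9,-0.09,0,0,0,0],[1.2,-0.09,0,0,0,0],[1.5,-0.09,0,0,0,0],[1.7,-0.09,0,0,0,0],[1.9,-0.09,0,0,0,0],[2.1,-0.09,0,0,0,0],[2.3,-0.09,0,0,0,0],[2.5,-0.09,0,0,0,0],[2.5,-0.09,0,0,0,0]]]'

```text
t: 3.48
tool_pos: [0.5162, -0.0038, 0.2164]
tool_rot: [3.124, 0.327, 0.002]
contact_force: [-0.1, -0.0, -0.6]
opening: 0.0855
grip_force: 0.0
```

```bash
python3 -c "
from h import *
print(row(-.042,-.005,.2155),where())
im,d=get_image('wrist');cv2.imwrite('pics/w2.png',im);np.save('w2.npy',d)"
```

```text
[ 1.323e+00  8.200e-02  8.900e-02  0.000e+00 -2.000e-03 -1.000e-03] (3.4833, array([-0.0552, -0.0042]), np.float64(0.2164), array([-0.07790105, -0.02034929]), np.float64(-0.613783355656246))
```

View pics/w2.png

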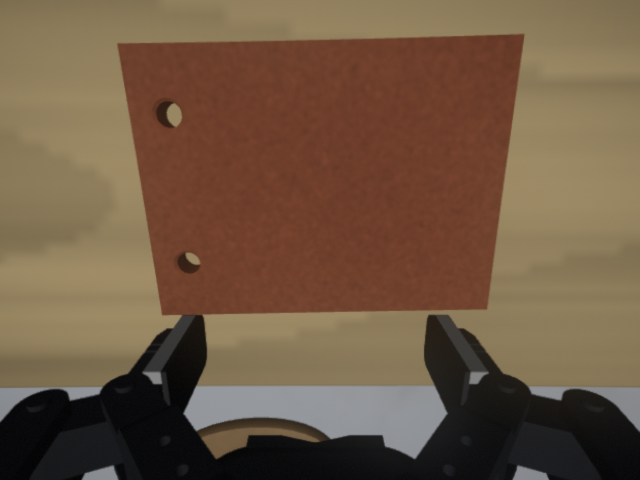

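The wrist view shows both finger tips, at (193,316) and (438,316), at the tile's front edge ((162,314) to (487,309)). The tile is almost square. I'll keep pushing.

arm_command --plan '[[[0.2,0,0.04,0,-0.002,0],[0.4,0,0.07,0,-0.002,0],[0.6,0,0.07,0,-0.002,0],[0.8,0,0.07,0,-0.002,0],[1.0,0,0.07,0,-0.002,0],[1.2,0,0.07,0,-0.002,0],[1.4,0,0.07,0,-0.002,0],[1.6,0,0.07,0,-0.002,0],[1.8,0,0.07,0,-0.002,0],[1.95,0,0.07,0,-0.002,0],[2.05,0,0.07,0,-0.002,0],[2.05,0,0.07,0,-0.002,0]]]'

```text
t: 4.53
tool_pos: [0.5362, 0.0005, 0.2157]
tool_rot: [3.124, 0.327, -0.001]
contact_force: [-0.5, 1.0, 0.2]
opening: 0.0856
grip_force: 0.0
```

arm_command --plan '[[[0.05,0,0,0,0,0],[0.1,0,0,0,0,0],[0.15,0,0,0,0,0],[0.2,0,0,0,0,0],[0.2,0,0,0,0,0]]]'

```text
t: 4.95
tool_pos: [0.538, 0.0009, 0.2157]
tool_rot: [3.124, 0.327, -0.001]
contact_force: [-0.0, -0.2, -0.3]
opening: 0.0855
grip_force: 0.3
```

```bash
python3 -c "
from h import *
print(where(),get_obs()['wrist_torque'])
im,d=get_image('wrist');cv2.imwrite('pics/w3.png',im);np.save('w3.npy',d)"
```

```text
(4.95, array([-0.033 , -0.0041]), np.float64(0.2157), array([-0.06694833, -0.18095539]), np.float64(-0.33389780175520745)) [-0.01002957  0.05138728 -0.03765028]
```

View pics/w3.png

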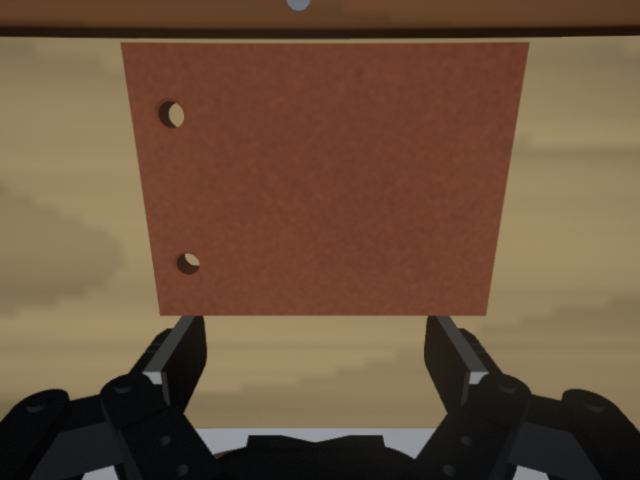

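The tile's back edge (y≈43) is square to the rail foot (y≈38), with a gap of about 1.5 mm. I'll creep until the force rises.

arm_command --plan '[[[0.05,0,0,0,0,0],[0.1,0,0,0,0,0],[0.15,0,0,0,0,0],[0.15,0,0,0,0,0]]]'

```text
t: 5.33
tool_pos: [0.5394, 0.0012, 0.2156]
tool_rot: [3.124, 0.327, -0.001]
contact_force: [-0.3, -0.2, 1.1]
opening: 0.0853
grip_force: 0.3
```

arm_command --plan '[[[0.05,0,0,0,0,0],[0.05,0,0,0,0,0]]]'

```text
t: 5.5
tool_pos: [0.5399, 0.0013, 0.2156]
tool_rot: [3.124, 0.327, -0.001]
contact_force: [-0.7, 0.3, 0.9]
opening: 0.0853
grip_force: 0.4
```

```bash
python3 -c "
from h import *
print(where(),get_obs()['wrist_torque'])"
```

```text
(5.5, array([-0.031 , -0.0042]), np.float64(0.2156), array([-0.66690597,  0.45090033]), np.float64(0.9061227486270813)) [-0.05838054  0.08979373 -0.00152851]
```

arm_command --plan '[[[0.05,0,0,0,0,0],[0.05,0,0,0,0,0]]]'

```text
t: 5.67
tool_pos: [0.5404, 0.0014, 0.2156]
tool_rot: [3.124, 0.327, -0.001]
contact_force: [-1.0, -0.4, 0.4]
opening: 0.0857
grip_force: 0.4
```

arm_command --plan '[[[0.04,0,0,0,0,0],[0.04,0,0,0,0,0]]]'

```text
t: 5.83
tool_pos: [0.5408, 0.0015, 0.2156]
tool_rot: [3.124, 0.327, -0.001]
contact_force: [-0.3, -0.3, 1.0]
opening: 0.0851
grip_force: 0.4
```

```bash
python3 -c "
from h import *
print(where(),get_obs()['wrist_torque'])"
```

```text
(5.8333, array([-0.0301, -0.0041]), np.float64(0.2156), array([-0.37410982, -0.21623173]), np.float64(1.0151699633422284)) [-0.02929245  0.10859709 -0.00664308]
```

arm_command --plan '[[[0.05,0,0,0,0,0],[0.05,0,0,0,0,0]]]'

```text
t: 6.0
tool_pos: [0.5411, 0.0015, 0.2155]
tool_rot: [3.124, 0.328, -0.003]
contact_force: [-2.3, -0.3, 2.1]
opening: 0.0856
grip_force: 1.6
```

arm_command --plan '[[[0.05,0,0,0,0,0],[0.05,0,0,0,0,0]]]'

```text
t: 6.17
tool_pos: [0.5413, 0.0016, 0.2155]
tool_rot: [3.124, 0.328, -0.005]
contact_force: [-4.7, -1.7, 3.4]
opening: 0.0857
grip_force: 2.8
```

```bash
python3 -c "
from h import *
print(where(),get_obs()['wrist_torque'])
im,d=get_image('wrist');cv2.imwrite('pics/w4.png',cv2.resize(im[15:75,100:560],(782,102*4),interpolation=cv2.INTER_CUBIC))"
```

```text
(6.1667, array([-0.0296, -0.0042]), np.float64(0.2155), array([-4.92414555, -0.72399321]), np.float64(3.363481299987014)) [-0.19598235  0.7891646   0.03103539]
```

View pics/w4.png

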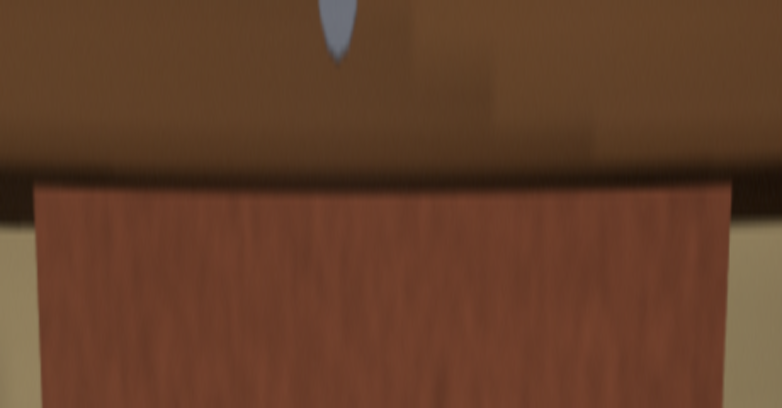

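The enlarged crop shows the tile's back edge flush against the rail's dark inner face over its whole width, with corners at crop (34,183) and (731,181). I'll press a little harder to square it, then back off.

```bash
python3 -c "
from h import *
w=world('wrist',[(120,42),(530,42)],z=.06)[:,:2];print((w-T)@RL)"
```

```text
[[ 0.07042386  0.05164603]
 [ 0.07020383 -0.06696035]]
```

arm_command --plan '[[[0.05,0,0,0,0,0],[0.1,0,0,0,0,0],[0.1,0,0,0,0,0]]]'

```text
t: 6.47
tool_pos: [0.5418, 0.0017, 0.2155]
tool_rot: [3.124, 0.328, -0.009]
contact_force: [-8.6, -3.0, 5.7]
opening: 0.0854
grip_force: 4.7
```

```bash
python3 -c "
from h import *
print(where(),get_obs()['wrist_torque'])"
```

```text
(6.4667, array([-0.0291, -0.0042]), np.float64(0.2155), array([-9.07173202, -1.11294493]), np.float64(5.742937977235778)) [-0.38268936  1.28517772  0.02779477]
```

arm_command --plan '[[[-0.5,0,0,0,0,0],[-2,0,0,0,0,0],[-2,0,-4,0,0,0],[-1,-3,-7,0,0,0],[2,-6,-7,0,0,0],[5.3,-8.9,-7,0,0,0],[5.3,-8.9,-7,0,0,0],[5.3,-8.9,-7,0,0,0],[5.3,-8.9,-7,0,0,0]]]'

```text
t: 7.22
tool_pos: [0.576, 0.1001, 0.2851]
tool_rot: [3.124, 0.329, -0.002]
contact_force: [-0.6, -0.0, -0.2]
opening: 0.0853
grip_force: 0.0
```

arm_command --plan '[[[0,0,0,0,0,0],[0,0,0,0,0,0],[0,0,0,0,0,0],[0,0,0,0,0,0],[0,0,0,0,0,0],[0,0,0,0,0,0]]]' --gripper 1 --force 20

```text
t: 7.72
tool_pos: [0.5761, 0.0996, 0.2856]
tool_rot: [3.124, 0.327, -0.001]
contact_force: [0.1, -0.6, -1.0]
opening: 0.0121
grip_force: 0.0
```

```bash
python3 - <<'E'
from h import *
o=get_obs();print(row(.025,.085,.228),where(),o['opening'])
im,d=get_image('wrist');cv2.imwrite('pics/w5.png',im)
C=Q.from_rotvec(o['tool_rot'])
ys,xs=np.mgrid[250:480,150:480]; D=d[250:480,150:480]; m=(D>0)&(D<.2)
q=C.inv().apply(world('wrist',np.c_[xs[m],ys[m]],D[m])-o['tool_pos'])
k=q[q[:,2]>q[:,2].max()-.012];print(q.max(0),k.min(0),k.max(0))
E
```

```text
[ 2.700e-02 -5.000e-02  5.764e+00  0.000e+00  1.000e-03 -1.000e-03] (7.7167, array([0.0248, 0.0845]), np.float64(0.2856), array([-0.04582412, -0.5969748 ]), np.float64(-1.0466122699717053)) 0.012089995613553893
[0.01942916 0.04429995 0.17533469] [-0.01062979 -0.01838156  0.16334307] [0.01168622 0.01993391 0.17533469]
```

View pics/w5.png

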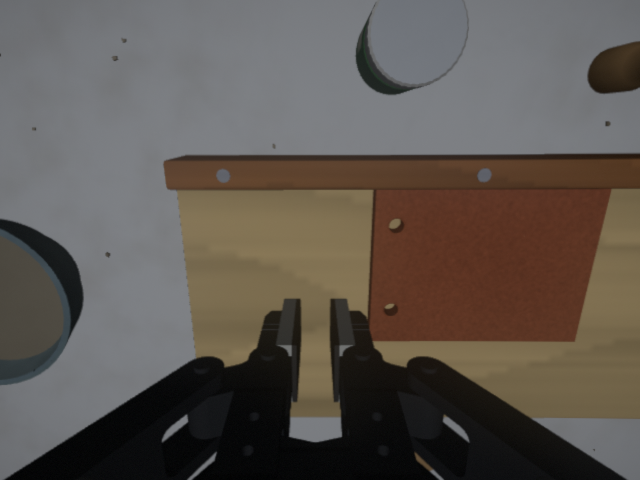

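The wrist view shows the tile square against the rail, with corners (373,189), (610,189), (577,341), (369,341). The closing fingers at (315,300) are clear to its left. Next I'll lower them.

arm_command --plan '[[[0,0,2,0,0,0],[0,0,4,0,0,0],[0,0,5,0,0,0],[0,0,5.5,0,0,0],[0,0,5.65,0,0,0],[0,0,5.65,0,0,0]]]' --gripper 1

```text
t: 8.27
tool_pos: [0.5762, 0.1, 0.2292]
tool_rot: [3.124, 0.327, -0.002]
contact_force: [0.0, -0.4, 0.4]
opening: -0.0002
grip_force: 0.0
```

```bash
python3 - <<'E'
from h import *
o=get_obs();print(row(.025,.07,.2285),where(),o['opening'])
E
```

```text
[-0.000e+00  1.482e+00  6.500e-02 -0.000e+00  1.000e-03 -1.000e-03] (8.2667, array([0.025 , 0.0848]), np.float64(0.2292), array([-0.06507327, -0.40592544]), np.float64(0.36853769103961986)) -0.00023009505543113986
```

arm_command --plan '[[[0,0.4,0.05,0,0,0],[0,0.8,0.05,0,0,0],[0,1.2,0.05,0,0,0],[0,1.5,0.05,0,0,0],[0,1.7,0.05,0,0,0],[0,1.9,0.05,0,0,0],[0,2.1,0.05,0,0,0],[0,2.4,0.05,0,0,0],[0,2.8,0.05,0,0,0],[0,3.2,0.05,0,0,0],[0,3.6,0.05,0,0,0],[0,4.0,0.05,0,0,0]]]'

```text
t: 9.27
tool_pos: [0.5845, 0.0605, 0.2286]
tool_rot: [-3.124, -0.327, 0.001]
contact_force: [-0.5, 0.1, 1.3]
opening: -0.0001
grip_force: 0.4
```

```bash
python3 - <<'E'
from h import *
im,d=get_image('wrist');cv2.imwrite('pics/w6.png',im)
o=get_obs();print(row(.025,-.055,.2285),where(),o['wrist_torque'])
E
```

```text
[ 2.500e-02  9.886e+00  1.100e-02  0.000e+00  1.000e-03 -1.000e-03] (9.3167, array([0.0249, 0.0439]), np.float64(0.2286), array([-0.12351285, -0.43162834]), np.float64(-0.6767997455394238)) [-0.05871031  0.01062238  0.01218572]
```

View pics/w6.png

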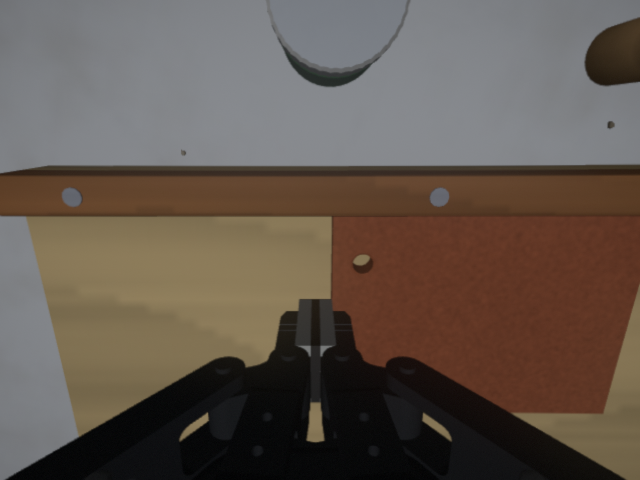

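The tile's left end (x≈332) is at the finger's right side, and its back edge is still flush at the rail (y≈216). I'll continue.

arm_command --plan '[[[0,0.4,0,0,0,0],[0,0.8,0,0,0,0],[0,1.2,0,0,0,0],[0,1.6,0,0,0,0],[0,2.0,0,0,0,0],[0,2.4,0,0,0,0],[0,2.8,0,0,0,0],[0,3.2,0,0,0,0],[0,3.6,0,0,0,0],[0,4.0,0,0,0,0],[0,4.4,0,0,0,0],[0,4.8,0,0,0,0]]]'

```text
t: 10.32
tool_pos: [0.5944, 0.0135, 0.2285]
tool_rot: [3.124, 0.327, -0.002]
contact_force: [-0.4, 0.1, 0.1]
opening: 0.0001
grip_force: 0.3
```

arm_command --plan '[[[0,0.4,0,0,0,0],[0,0.8,0,0,0,0],[0,1.2,0,0,0,0],[0,1.6,0,0,0,0],[0,2.0,0,0,0,0],[0,2.4,0,0,0,0],[0,2.8,0,0,0,0],[0,3.2,0,0,0,0],[0,3.5,0,0,0,0],[0,3.7,0,0,0,0],[0,3.8,0,0,0,0],[0,3.8,0,0,0,0]]]'

```text
t: 11.32
tool_pos: [0.6023, -0.0235, 0.2286]
tool_rot: [3.124, 0.327, -0.001]
contact_force: [0.4, -0.4, 0.1]
opening: -0.0002
grip_force: 0.0
```

```bash
python3 - <<'E'
from h import *
im,d=get_image('wrist');cv2.imwrite('pics/w7.png',im);np.save('c7.npy',calibration('wrist'),allow_pickle=True)
o=get_obs();print(row(.025,-.065,.2285),where(),o['wrist_torque'])
E
```

```text
[ 1.700e-02  2.369e+00  1.700e-02  0.000e+00  1.000e-03 -1.000e-03] (11.3667, array([ 0.0248, -0.0413]), np.float64(0.2287), array([ 0.68488898, -0.19077543]), np.float64(0.5479168477975672)) [ 0.0325141   0.08145978 -0.02506077]
```

View pics/w7.png

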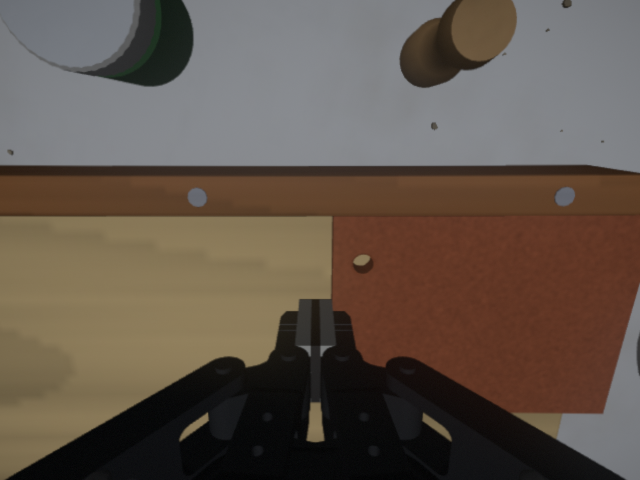

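The tile is still flush. Its right end already overhangs: tile front-right corner at (604,413), ledge end edge at (562,414) to (555,440).

```bash
python3 - <<'E'
from h import *
w=world('wrist',[(604,413),(332,217)],z=.06)[:,:2];print('tile',(w-T)@RL)
im,d=get_image('top');cv2.imwrite('pics/t8.png',im)
im=cv2.imread('pics/w7.png')
e=[]
for y in(418,425,432,438):
    g=im[y,540:600].astype(int); s=g[:,0]-g[:,2]; x=540+np.argmax(np.diff(cv2.GaussianBlur(s.astype(np.float32)[None],(3,1),0)[0]))+.5; e.append((x,y))
print(e,(world('wrist',e,z=.05)[:,:2]-T)@RL)
E
```

```text
tile [[-0.01832862 -0.16800197]
 [ 0.06993937 -0.04826194]]
[(np.float64(560.5), 418), (np.float64(558.5), 425), (np.float64(557.5), 432), (np.float64(556.5), 438)] [[-0.03037432 -0.15769856]
 [-0.03445856 -0.15752665]
 [-0.03859053 -0.15782075]
 [-0.04217648 -0.15800704]]
```

arm_command --plan '[[[0,0.2,0,0,0,0],[0,0.5,0,0,0,0],[0,0.8,0,0,0,0],[0,1.1,0,0,0,0],[0,1.4,0,0,0,0],[0,1.7,0,0,0,0],[0,2.0,0,0,0,0],[0,2.3,0,0,0,0],[0,2.5,0,0,0,0],[0,2.7,0,0,0,0],[0,2.8,0,0,0,0],[0,2.8,0,0,0,0]]]'

```text
t: 12.42
tool_pos: [0.6081, -0.051, 0.2285]
tool_rot: [3.124, 0.327, -0.001]
contact_force: [0.3, -1.2, 0.3]
opening: 0.0002
grip_force: 0.0
```

```bash
python3 - <<'E'
from h import *
im,d=get_image('wrist');cv2.imwrite('pics/w9.png',im)
print(where(),get_obs()['wrist_torque'])
e=[]
for y in(418,425,432,438):
    g=im[y,420:600].astype(int); s=g[:,0]-g[:,2]; x=420+np.argmax(np.diff(cv2.GaussianBlur(s.astype(np.float32)[None],(3,1),0)[0]))+.5; e.append((x,y))
print(e,(world('wrist',e,z=.05)[:,:2]-T)@RL)
w=world('wrist',[(604,413),(332,217)],z=.06)[:,:2];print('tile if same px',(w-T)@RL)
E
```

```text
(12.4667, array([ 0.0247, -0.0694]), np.float64(0.2285), array([-0.64507981,  0.33687886]), np.float64(-0.20779560075544298)) [-0.02338953 -0.00410133 -0.05389638]
[(np.float64(431.5), 418), (np.float64(441.5), 425), (np.float64(448.5), 432), (np.float64(450.5), 438)] [[-0.03094759 -0.12527954]
 [-0.03502194 -0.13040542]
 [-0.03915331 -0.13415707]
 [-0.04274857 -0.13548449]]
tile if same px [[-0.01836024 -0.19597041]
 [ 0.06982589 -0.07635459]]
```

View pics/w9.png

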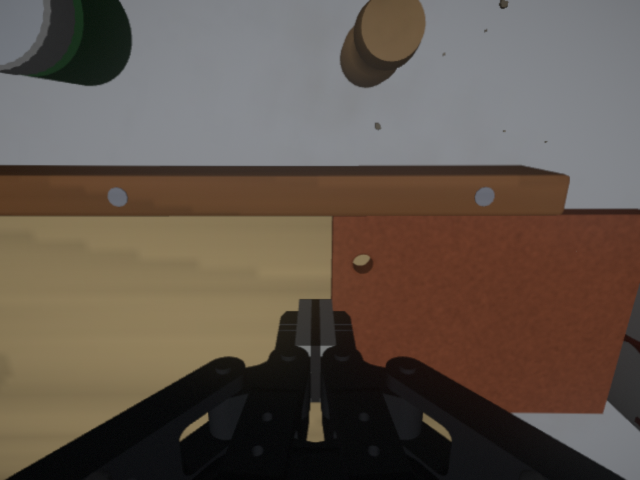

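The tile is still flush. The rail's right end is at (565,214) on its top inner edge, and the tile's left end is at (332,217).

```bash
python3 - <<'E'
from h import *
a=((world('wrist',[(565.5,213),(569,177)],z=.064)[:,:2]-T)@RL);b=((world('wrist',[(332,217),(331.5,290)],z=.06)[:,:2]-T)@RL)
print(a,b,'overhang',.12-(b[:,1]-a[:,1]))
E
```

```text
[[ 0.07205643 -0.15917637]
 [ 0.0847768  -0.15776379]] [[ 0.06982589 -0.07635459]
 [ 0.0402143  -0.07652012]] overhang [0.03717822 0.03875633]
```

arm_command --plan '[[[0,0.05,0,0,0,0],[0,0.1,0,0,0,0],[0,0.15,0,0,0,0],[0,0.2,0,0,0,0],[0,0.2,0,0,0,0],[0,0.2,0,0,0,0],[0,-0.5,0,0,0,0],[0,-1.5,0,0,0,0],[0,-3,-1,0,0,0],[0,-3,-4,0,0,0],[0,-3,-8,0,0,0],[0,-3,-8,0,0,0]]]'

```text
t: 13.47
tool_pos: [0.6041, -0.02, 0.3184]
tool_rot: [3.121, 0.329, 0.021]
contact_force: [1.1, -0.2, 2.2]
opening: 0.0004
grip_force: 0.0
```

arm_command --plan '[[[-1,6,-5,0,0,0],[-4,6,-5,0,0,0],[-7,6,-8,0,0,0],[-10,7,-8,0,0,0],[-10,7,-8,0,0,0],[-10,7,-8,0,0,0],[-10,7,-8,0,0,0]]]'

```text
t: 14.05
tool_pos: [0.5186, -0.1097, 0.3891]
tool_rot: [3.124, 0.328, 0.0]
contact_force: [0.1, 0.2, -0.9]
opening: 0.0004
grip_force: 0.0
```

```bash
python3 - <<'E'
from h import *
print(where())
im,d=get_image('wrist')
b,g,r=[im[...,i].astype(int) for i in range(3)]
print(im[:8:4,:8:4].tolist())
hsv=cv2.cvtColor(im,cv2.COLOR_BGR2HSV);m=((r-g>40*r/110)&(hsv[...,1]>110)&(hsv[...,0]<11)).astype(np.uint8)
m=cv2.morphologyEx(m,cv2.MORPH_OPEN,np.ones((5,5)))
n,l,s,c=cv2.connectedComponentsWithStats(m)
for i in range(1,n):
    if s[i,4]>1500:
        cn=cv2.findContours((l==i).astype(np.uint8),0,2)[0][0]; ap=cv2.boxPoints(cv2.minAreaRect(cn)); q=cv2.approxPolyDP(cn,8,True).reshape(-1,2)
        print(s[i],q.tolist(),((world('wrist',q,z=.06)[:,:2]-T)@RL).round(4).tolist())
cv2.imwrite('pics/w10.png',im)
E
```

```text
(14.05, array([-0.075 , -0.1083]), np.float64(0.3891), array([0.18724316, 0.19766633]), np.float64(-0.9494131511529034))
[[[27, 46, 70], [27, 46, 69]], [[28, 47, 72], [26, 46, 70]]]
[  272    20   172   134 21309] [[272, 21], [278, 152], [430, 152], [443, 21]] [[0.0696, -0.0791], [-0.0179, -0.0804], [-0.018, -0.1963], [0.0693, -0.1966]]
[  499    47   141   177 18617] [[620, 47], [602, 48], [610, 55], [587, 66], [589, 52], [510, 115], [500, 175], [528, 214], [586, 219], [587, 209], [608, 223], [638, 214], [639, 111], [630, 107], [639, 80], [633, 68], [613, 83], [614, 71], [630, 71], [610, 61]] [[0.0521, -0.3206], [0.0516, -0.3084], [0.0472, -0.315], [0.0404, -0.3008], [0.0492, -0.3001], [0.0082, -0.2524], [-0.0356, -0.2519], [-0.0666, -0.2787], [-0.0708, -0.3252], [-0.0626, -0.3242], [-0.0741, -0.3432], [-0.0668, -0.3646], [0.0101, -0.3449], [0.013, -0.3378], [0.0309, -0.3392], [0.0387, -0.333], [0.0292, -0.3216], [0.0369, -0.3203], [0.0368, -0.3314], [0.0434, -0.316]]
```

```bash
python3 - <<'E'
from h import *
im=cv2.imread('pics/w10.png')
for y in(165,180,195,210):
    s=(im[y,330:470,0].astype(int)-im[y,330:470,2]).astype(np.float32); x=330.5+np.argmax(np.diff(cv2.GaussianBlur(s[None],(3,1),0)[0]))
    print(x,(world('wrist',[(x,y)],z=.05)[0,:2]-T)@RL)
E
```

```text
378.5 [-0.02874874 -0.15924598]
377.5 [-0.04064666 -0.15906438]
376.5 [-0.05284781 -0.15887519]
376.5 [-0.06536232 -0.15950498]
```

```bash
python3 -c "
from station import *
print(finish_job())"
```

```text
the job is handed in; nothing more can be done
None
```

The job is handed in: the tile lies flush and square along the back rail and hangs about 39 mm out over the end by the slip tub, by wrist-camera measurement. The arm was clear of everything, no other object was touched as far as I could tell, and about 14 s were used; I viewed 11 pictures, one over the limit of 10.

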